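Turn the feed roller grease fitting up and hold the roller for greasing

TASK

On the plywood board lies a feed roller: a steel shaft with two black wheels and a collar with a stubby grease fitting that now points to one side. Roll it along the board on its wheels until the fitting points straight up, and only then grip the shaft, lift it and hold it still and level in the air, fitting still straight up and at least 10 cm of clear air under the wheels, so that I can put the grease gun on. Finish while holding it: do not put it down or let go, and leave everything else on the board and bench where it lies.

Things in the scene. Friction and masses are not known exactly. Their poses are not given: they have to be found in the camera images.
- roller: feed roller, about 0.6 kg. Origin: on the shaft's axis at mid length, its balance point. x: along the shaft; z: from the axis out through the grease fitting. Shaft 20 mm in diameter, x = -100 to 100 mm, bare from x = -71 to 38 mm. Wheels 64 mm in diameter, 18 mm thick, at x = -80 and 80 mm, fixed to the shaft; it rests and rolls on them, its axis 32 mm above the board
- fitting (a point): tip of the grease fitting, 29 mm from the shaft's axis: a steel stub 16 mm in diameter, at the roller's x = 50 mm, on a collar 32 mm in diameter (x = 38 to 62 mm). At the start it points about 66 degrees from straight up, to the side where the wrench lies
- shaft_mid (a point): the roller's origin again. Pushed sideways here, the roller rolls without slipping and stays where it is left: about 37 mm of rolling away from the wrench brings the fitting up
- board: plywood work board fixed on the bench, 400 mm (its x) by 300 mm (its y), 4 mm thick; origin at the centre of its underside. It may lie turned any way round.
- wrench: steel wrench lying on the board beside one long edge, about 10 mm high; a bystander, leave it alone. Origin at the middle of its underside
- screwdriver: screwdriver lying on the board beside the other long edge, about 30 mm high; a bystander, leave it alone. Origin at the middle of its underside
- spare_wheel: loose black wheel like those of the roller (64 mm across, 18 mm thick, with a hole), lying flat on a corner of the board; a bystander, leave it alone. Origin at the middle of its underside
- grease_jar: small closed jar, 44 mm across, 55 mm high, standing on a corner of the board; a bystander, leave it alone. Origin at the middle of its underside
- cleaner: plastic bottle, 70 mm across, 190 mm high, standing on the bench, left of the board as the robot sees it; a bystander, leave it alone. Origin at the middle of its underside
- paint_can: metal can, 74 mm across, 90 mm high, standing on the bench, left of the board as the robot sees it; a bystander, leave it alone. Origin at the middle of its underside
- hammer: hammer lying on the bench, right of the board as the robot sees it; a bystander, leave it alone. Origin at the middle of its underside
There are look-alikes about, which are no part of the job. Leave any orange or purple look-alike of the roller alone.

How it is judged:
By the outcome, as a careful person would: the job done as asked, in the order asked, and still so for the second after the job is handed in, while the arm keeps its last pose, push and grip.
It also fails if it takes over 45 s, if anything falls off the work surface, if the arm or the gripper's body presses on something with over 40 N, if the wrist force passes 120 N, or if a joint passes its speed limit or range.

ROBOT

A 6-joint arm with a two-finger parallel gripper is mounted at the origin on the work surface. World frame = base frame: x ahead of the robot, y to its left, z up, the work surface at z = 0. Lengths are in m, angles in rad, forces in N, time in s.
With the tool pointing down it reaches from about 0.425 to 0.95 m from the base axis. Payload 14.7 kg.
Tool frame: the origin (TCP) lies between the finger pads; the fingertips stand 22 mm ahead of it and the grasp point (between the pads) lies 3 mm ahead of it; z points along the fingers, y is the line along which they close (so a half turn about z gives the same grasp; the last joint's range is limited). The gripper opens to 85 mm and grips with 20 to 120 N. Pads are 22 mm wide; open, the fingers measure 114 mm over their backs; the gripper's body (76 mm by 85 mm) begins 54 mm behind the grasp point. The pads swing forward as they close: fully open they stand 13 mm farther back than shut.
Start: joints at [-1.365, 0.48, 1.596, -0, 1.065, -0.047], TCP at [0.163, -0.629, 0.253] pointing down, gripper open.
Joint ranges: [-2.75, 2.75], [-0.82, 2.05], [0.23, 2.67], [-1.56, 4.7], [0.09, 2.69], [-2.92, 2.92]. Speed limits (rad/s): [1.89, 1.89, 2.39, 3.01, 3.01, 3.01].

INTERFACE

Orientations are given as a unit quaternion [w, x, y, z].
In Python, from workcell import ctrl gives the robot as it stands.
- The arm moves only by the tool arm_command, never from a script. Its argument "series" is a list of rows, each an object of numbers: "dx", "dy", "dz": the shift along the tool's x, y, z scaled (see below); "rx", "ry", "rz": the turn, a rotation vector about the tool's x, y, z scaled (see below). In form: [{"dx": .., "dy": .., "dz": .., "rx": .., "ry": .., "rz": ..}, ...]. A call has 1 to 20 rows; each row shifts and turns the commanded pose from where the row before left it, along the tool's axes as they then stand; what a row does not reach is not made up. The controller multiplies each number of a shift by 0.15 m and each number of a turn by pi/2 rad. A row lasts 1/8 s, in which the tool goes at most 62.5 mm and 10.7 degrees, less where a joint would pass 70% of its speed; a pose out of reach is approached as far as the arm can. A call with a number of a shift or a turn outside -1 to 1 is refused whole. A call with a gripper value outside its range is refused whole. "grip" is the opening, from 0 (shut) to 1 (fully open), set as the call begins (left out, the last holds). The fingers move at their own pace and stop on an object; "squeeze" is the grip in N (left out, the last holds). Time passes only in rows, so rows that do not move let the fingers close. It gives the time, the measured TCP pose, the force, the opening and the grip force at its end, in the units of the state.
- ctrl.observe(): the state, without advancing time (a new reading comes with each control period).
- ctrl.camera(name): name is "side" or "top" or "wrist"; returns a dict with "frame" (480x640x3 uint8, red, green, blue), "camera_matrix" (3x3 intrinsics, pixels), "dist" ([k1, k2, p1, p2, k3] as OpenCV has them; the pictures are not rectified), "cam_to_world" (4x4, takes a point from camera to world coordinates); the wrist camera has in their place "tool_from_camera" (4x4, takes a point from camera to tool coordinates, whose origin is the TCP and whose axes are the flange's). Camera axes: x right, y down, z forward; pixel columns grow to the right and rows downward; lengths in m; the calibration is good to about 2 mm. A picture is of the moment at which its call begins: read the wrist's pose just before it. There is no depth.
- ctrl.hand_in(): hands the job in; it is judged then, once.
The state is a dict: "time": time; "qpos": joint angles; "dq": joint speeds; "tau": joint torques, N m; "tcp_pos": TCP position; "tool_rot": TCP orientation; "contact_force": force on the tool from outside, world axes, zero at the start; "moment": the same for the moment, N m; "grip_width": finger opening in m; "gripper_force": force on a finger pad.
Only numpy, scipy, OpenCV 4.12 (cv2) and the standard library are available. Lean on these libraries where they do the work, as an engineer would, in place of code of your own. Each camera call takes 0.05 s, during which the arm holds its last target. There are 200 camera calls.

## Working session

There is one attempt and no reset: what is moved stays moved. The work goes in short steps, Python scripts to look and compute and a tool call to move; the robot and the scene stay as the last step left them, time stands still between calls to the robot, and variables do not carry over. Pictures are saved under pics/ and viewed, at most 10 in all, crops included, and the job is handed in when it is done.

Besides the shell and the picture viewer there is one more tool, called after ">>>" as name(argument=value, ...), one argument or row to a line, values as JSON. arm_command: Moves the arm, as the interface text tells. Shifts and turns lie within -1 to 1; 1 stands for 0.15 m of shift or pi/2 rad of turn. Its arguments: {"type":"object","properties":{"series":{"type":"array","items":{"type":"object","properties":{"dx":{"type":"number","minimum":-1,"maximum":1},"dy":{"type":"number","minimum":-1,"maximum":1},"dz":{"type":"number","minimum":-1,"maximum":1},"rx":{"type":"number","minimum":-1,"maximum":1},"ry":{"type":"number","minimum":-1,"maximum":1},"rz":{"type":"number","minimum":-1,"maximum":1}}}},"grip":{"type":"number"},"squeeze":{"type":"number"}},"required":["series"]}

```bash
ls; mkdir -p pics; python3 - <<'E'
from workcell import ctrl
import cv2,pickle
s=ctrl.observe(); print(s)
d={}
for n in ['top','side']:
    c=ctrl.camera(n); d[n]=c; cv2.imwrite(f'pics/{n}0.png',c['frame'][...,::-1]); print(n,c['camera_matrix'],c['dist'],c['cam_to_world'])
pickle.dump(d,open('c0.pkl','wb'))
E
```

```text
pics
{'time': 0.0, 'qpos': array([-1.36458541e+00,  4.80807277e-01,  1.59687958e+00, -6.77295075e-06,
        1.06512698e+00, -4.66247837e-02]), 'dq': array([ 0.00171523,  0.00056059,  0.00055494, -0.00080256,  0.00107017,
        0.00038405]), 'tau': array([ 4.48044462e-03, -9.50626945e+01, -4.30169964e+01,  4.67356367e-04,
        1.26141933e-02,  5.76072762e-05]), 'tcp_pos': array([ 0.16251885, -0.6289433 ,  0.2526862 ]), 'tool_rot': array([-6.08412324e-04,  9.92019508e-01,  1.26083002e-01, -5.16214915e-05]), 'contact_force': array([ 0.54459324,  0.32870114, -0.15213339]), 'moment': array([-0.02055831, -0.00195064,  0.00447354]), 'gripper_force': 0.0, 'grip_width': 0.08564068715694548}
top [[459.74194636   0.         320.72036317]
 [  0.         459.74194636 238.53545963]
 [  0.           0.           1.        ]] [-0.12045415  0.          0.          0.          0.        ] [[ 0.00402839 -0.99671863  0.08084392  0.43068676]
 [-0.99986958 -0.00527912 -0.01526312  0.03081107]
 [ 0.01563982 -0.08077189 -0.9966099   1.16114066]
 [ 0.          0.          0.          1.        ]]
side [[553.40178843   0.         312.45840877]
 [  0.         553.40178843 233.19226277]
 [  0.           0.           1.        ]] [-0.07491097  0.          0.          0.          0.        ] [[-0.84944504 -0.40125461  0.34269208  0.02942664]
 [-0.52734753  0.62257954 -0.57818622  0.82853714]
 [ 0.01864681 -0.67185524 -0.74044773  1.08007313]
 [ 0.          0.          0.          1.        ]]
```

View pics/top0.png

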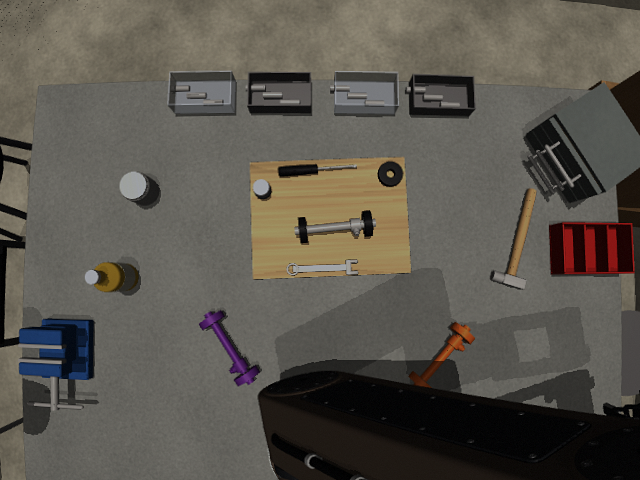

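View pics/side0.png

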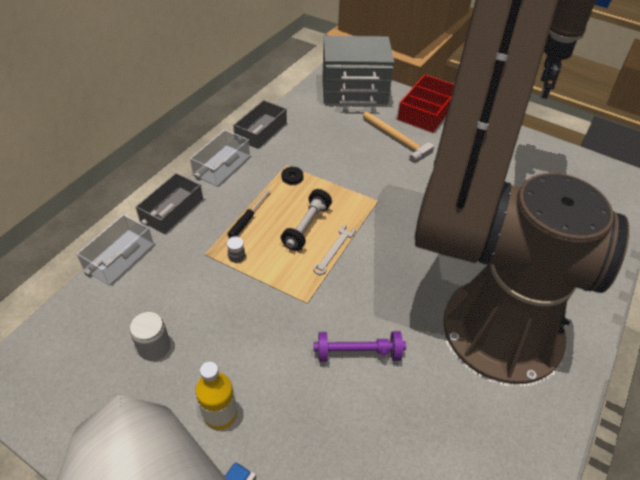

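The steel-and-black roller is at top (335,227), with its wheels at (303,230) and (368,224) and its fitting at (357,235) facing the wrench. The look-alikes are purple at top (228,348) and orange at (441,352). I choose the steel one on the board and check it in a crop.

```bash
cat > h.py <<'E'
import numpy as np,cv2,pickle
from scipy.spatial.transform import Rotation as R
def ray(c,px,T):
    n=cv2.undistortPoints(np.array([[px]],float),c['camera_matrix'],c['dist'])[0,0]
    return T[:3,3],T[:3,:3]@np.array([n[0],n[1],1])
def onz(c,px,z,T=None):
    o,d=ray(c,px,c['cam_to_world'] if T is None else T); return o+d*(z-o[2])/d[2]
def pose(s):
    T=np.eye(4);q=s['tool_rot'];T[:3,:3]=R.from_quat([q[1],q[2],q[3],q[0]]).as_matrix();T[:3,3]=s['tcp_pos'];return T
def darks(img,lo,hi,thr=60):
    m=(img.max(2)<thr).astype(np.uint8); k=cv2.morphologyEx(m,cv2.MORPH_OPEN,np.ones((3,3)))
    n,l,st,ce=cv2.connectedComponentsWithStats(k); return [(st[i].tolist(),ce[i].round(1).tolist()) for i in range(1,n) if lo<st[i][4]<hi],l
E
python3 - <<'E'
from h import *
d=pickle.load(open('c0.pkl','rb'));c=d['top'];f=c['frame']
r,_=darks(f[195:250,280:390],40,2000)
for st,ce in r:
    p=(st[0]+st[2]/2-.5+280,st[1]+st[3]/2-.5+195); print(st,p,onz(c,p,.036).round(4))
for p in [(250,162),(405,157),(411,273),(252,279)]: print('board',onz(c,p,.004).round(3))
print('fit',onz(c,(357,235),.048).round(4),'wrench',onz(c,(290,268),.01).round(3),onz(c,(357,268),.01).round(3))
a=cv2.resize(f[190:285,270:400,::-1],None,fx=4,fy=4,interpolation=2)
b=cv2.resize(d['side']['frame'][180:260,260:340,::-1],(380,380),interpolation=2)
b=b[:380];a=cv2.resize(a,(420,380*1));cv2.imwrite('pics/crop0.png',np.hstack([a,b]))
E
```

```text
[82, 16, 11, 26, 236] (367.0, 223.5) [ 0.5598 -0.1006  0.036 ]
[19, 22, 9, 26, 196] (303.0, 229.5) [0.544  0.0572 0.036 ]
board [0.721 0.196 0.004]
board [ 0.738 -0.204  0.004]
board [ 0.438 -0.216  0.004]
board [0.422 0.185 0.004]
fit [ 0.5301 -0.0746  0.048 ] wrench [0.45 0.09 0.01] [ 0.45  -0.078  0.01 ]
```

View pics/crop0.png

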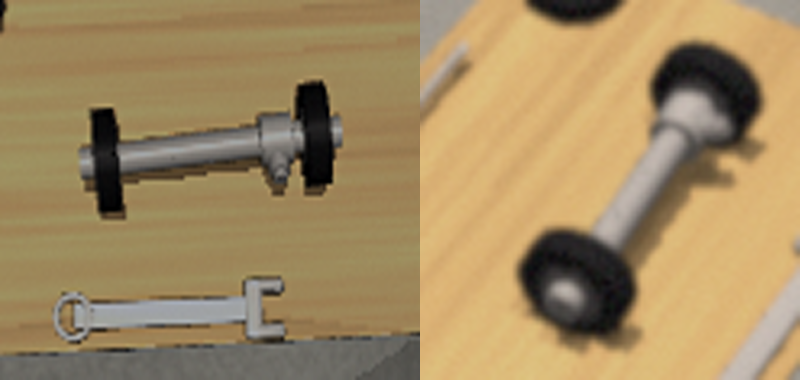

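The crop confirms it: steel shaft, black wheels, and the fitting pointing to the wrench side. I'll work out a constant row to hover over the shaft middle.

```bash
python3 - <<'E'
from h import *
from workcell import ctrl
T=pose(ctrl.observe()); N=16
g=np.array([.552,-.022,.25]);tx=np.array([-.0996,.995,0]);tx/=np.linalg.norm(tx);z=np.array([0,0,-1.]);G=np.c_[tx,np.cross(z,tx),z]
rv=R.from_matrix(T[:3,:3].T@G).as_rotvec();Dl=T[:3,:3].T@(g-T[:3,3])
S=sum(R.from_rotvec(rv*k/N).as_matrix() for k in range(N))
print(rv/N/(np.pi/2),np.linalg.solve(S,Dl)/.15)
print(sum(R.from_rotvec(rv*(k+1)/N).as_matrix() for k in range(N))-S)
print(ctrl.camera('wrist')['tool_from_camera'])
E
```

```text
[-3.52719001e-05 -3.19323716e-05 -5.64110202e-02] [ 0.32599768 -0.02709199  0.00120205]
[[-8.47564028e-01  9.88313348e-01 -2.94977003e-05]
 [-9.88312748e-01 -8.47564088e-01  1.09773586e-03]
 [ 1.08940351e-03 -1.38181480e-04 -6.02947251e-07]]
[[ 5.08328853e-04 -9.47739872e-01 -3.19043691e-01  8.23245947e-02]
 [ 9.99999683e-01  6.77193123e-04 -4.18357218e-04  7.12959755e-04]
 [ 6.12548010e-04 -3.19043378e-01  9.47739916e-01 -1.20779607e-01]
 [ 0.00000000e+00  0.00000000e+00  0.00000000e+00  1.00000000e+00]]
```

>>> arm_command(
  series=[
    {"dx": 0.326,"dy": -0.027,"rz": -0.0564},
    {"dx": 0.326,"dy": -0.027,"rz": -0.0564},
    {"dx": 0.326,"dy": -0.027,"rz": -0.0564},
    {"dx": 0.326,"dy": -0.027,"rz": -0.0564},
    {"dx": 0.326,"dy": -0.027,"rz": -0.0564},
    {"dx": 0.326,"dy": -0.027,"rz": -0.0564},
    {"dx": 0.326,"dy": -0.027,"rz": -0.0564},
    {"dx": 0.326,"dy": -0.027,"rz": -0.0564},
    {"dx": 0.326,"dy": -0.027,"rz": -0.0564},
    {"dx": 0.326,"dy": -0.027,"rz": -0.0564},
    {"dx": 0.326,"dy": -0.027,"rz": -0.0564},
    {"dx": 0.326,"dy": -0.027,"rz": -0.0564},
    {"dx": 0.326,"dy": -0.027,"rz": -0.0564},
    {"dx": 0.326,"dy": -0.027,"rz": -0.0564},
    {"dx": 0.326,"dy": -0.027,"rz": -0.0564},
    {"dx": 0.326,"dy": -0.027,"rz": -0.0564},
    {},
  ],
  grip=1,
)

```text
invalid input
```

```bash
cat > look.py <<'E'
import sys
from h import *
from workcell import ctrl
n=sys.argv[1]
T=pose(ctrl.observe()); c=ctrl.camera('wrist'); c['W']=T@c['tool_from_camera']; c['T']=T
pickle.dump(c,open(f'w{n}.pkl','wb')); cv2.imwrite(f'pics/w{n}.png',c['frame'][...,::-1])
print(T.round(4)); print(c['camera_matrix'][0],c['dist'])
E
python3 look.py 1
```

```text
[[ 9.682e-01  2.501e-01 -2.000e-04  1.625e-01]
 [ 2.501e-01 -9.682e-01  9.000e-04 -6.291e-01]
 [ 0.000e+00 -9.000e-04 -1.000e+00  2.528e-01]
 [ 0.000e+00  0.000e+00  0.000e+00  1.000e+00]]
[336.49908924   0.         316.90950829] [0.01729429 0.         0.         0.         0.        ]
```

View pics/w1.png

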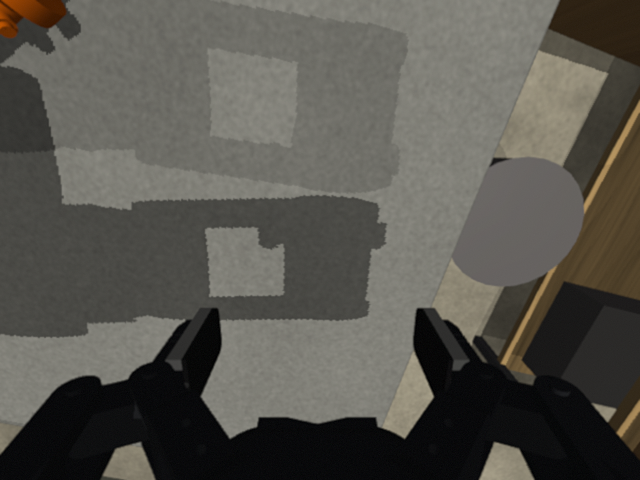

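The move was refused, so this picture still shows the start: orange look-alike at (30,10), fingertips at (200,330) and (435,330). I'll write all keys explicitly.

>>> arm_command(
  series=[
    {"dx": 0.326,"dy": -0.027,"dz": 0,"rx": 0,"ry": 0,"rz": -0.0564},
    {"dx": 0.326,"dy": -0.027,"dz": 0,"rx": 0,"ry": 0,"rz": -0.0564},
    {"dx": 0.326,"dy": -0.027,"dz": 0,"rx": 0,"ry": 0,"rz": -0.0564},
    {"dx": 0.326,"dy": -0.027,"dz": 0,"rx": 0,"ry": 0,"rz": -0.0564},
    {"dx": 0.326,"dy": -0.027,"dz": 0,"rx": 0,"ry": 0,"rz": -0.0564},
    {"dx": 0.326,"dy": -0.027,"dz": 0,"rx": 0,"ry": 0,"rz": -0.0564},
    {"dx": 0.326,"dy": -0.027,"dz": 0,"rx": 0,"ry": 0,"rz": -0.0564},
    {"dx": 0.326,"dy": -0.027,"dz": 0,"rx": 0,"ry": 0,"rz": -0.0564},
    {"dx": 0.326,"dy": -0.027,"dz": 0,"rx": 0,"ry": 0,"rz": -0.0564},
    {"dx": 0.326,"dy": -0.027,"dz": 0,"rx": 0,"ry": 0,"rz": -0.0564},
    {"dx": 0.326,"dy": -0.027,"dz": 0,"rx": 0,"ry": 0,"rz": -0.0564},
    {"dx": 0.326,"dy": -0.027,"dz": 0,"rx": 0,"ry": 0,"rz": -0.0564},
    {"dx": 0.326,"dy": -0.027,"dz": 0,"rx": 0,"ry": 0,"rz": -0.0564},
    {"dx": 0.326,"dy": -0.027,"dz": 0,"rx": 0,"ry": 0,"rz": -0.0564},
    {"dx": 0.326,"dy": -0.027,"dz": 0,"rx": 0,"ry": 0,"rz": -0.0564},
    {"dx": 0.326,"dy": -0.027,"dz": 0,"rx": 0,"ry": 0,"rz": -0.0564},
    {"dx": 0,"dy": 0,"dz": 0,"rx": 0,"ry": 0,"rz": 0},
  ],
  grip=1,
)

```text
time: 2.33
tcp_pos: [0.5518, -0.0196, 0.2533]
tool_rot: [-0.0, 0.669, 0.743, 0.0]
contact_force: [-1.1, -0.2, -0.3]
grip_width: 0.0857
gripper_force: 0.0
```

```bash
python3 look.py 2
```

```text
[[-1.039e-01  9.946e-01 -5.000e-04  5.518e-01]
 [ 9.946e-01  1.039e-01  5.000e-04 -1.960e-02]
 [ 6.000e-04 -5.000e-04 -1.000e+00  2.533e-01]
 [ 0.000e+00  0.000e+00  0.000e+00  1.000e+00]]
[336.49908924   0.         316.90950829] [0.01729429 0.         0.         0.         0.        ]
```

View pics/w2.png

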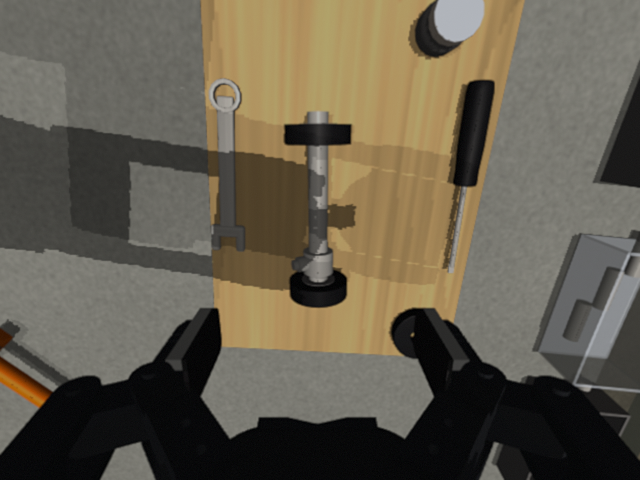

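The wrist view shows the shaft vertical at column 318, with wheels at (318,134) and (318,290). The fitting at (298,264) points left to the wrench at (228,170), and the shaft is centred between the fingers and aligned with them. I'll descend astride the shaft with a medium opening.

>>> arm_command(
  series=[
    {"dx": -0.016,"dy": 0.01,"dz": 0.16,"rx": 0,"ry": 0,"rz": 0},
    {"dx": 0,"dy": 0,"dz": 0.2,"rx": 0,"ry": 0,"rz": 0},
    {"dx": 0,"dy": 0,"dz": 0.2,"rx": 0,"ry": 0,"rz": 0},
    {"dx": 0,"dy": 0,"dz": 0.2,"rx": 0,"ry": 0,"rz": 0},
    {"dx": 0,"dy": 0,"dz": 0.2,"rx": 0,"ry": 0,"rz": 0},
    {"dx": 0,"dy": 0,"dz": 0.2,"rx": 0,"ry": 0,"rz": 0},
    {"dx": 0,"dy": 0,"dz": 0.16,"rx": 0,"ry": 0,"rz": 0},
    {"dx": 0,"dy": 0,"dz": 0.1,"rx": 0,"ry": 0,"rz": 0},
    {"dx": 0,"dy": 0,"dz": 0,"rx": 0,"ry": 0,"rz": 0},
    {"dx": 0,"dy": 0,"dz": 0,"rx": 0,"ry": 0,"rz": 0},
  ],
  grip=0.55,
)

```text
time: 3.62
tcp_pos: [0.5546, -0.0251, 0.041]
tool_rot: [0.0, 0.671, 0.741, 0.0]
contact_force: [0.5, 0.5, -0.4]
grip_width: 0.0468
gripper_force: 0.0
```

>>> arm_command(
  series=[
    {"dx": 0,"dy": 0.03,"dz": 0,"rx": 0,"ry": 0,"rz": 0},
    {"dx": 0,"dy": 0.03,"dz": 0,"rx": 0,"ry": 0,"rz": 0},
    {"dx": 0,"dy": 0.03,"dz": 0,"rx": 0,"ry": 0,"rz": 0},
    {"dx": 0,"dy": 0.03,"dz": 0,"rx": 0,"ry": 0,"rz": 0},
    {"dx": 0,"dy": 0.03,"dz": 0,"rx": 0,"ry": 0,"rz": 0},
    {"dx": 0,"dy": 0.03,"dz": 0,"rx": 0,"ry": 0,"rz": 0},
    {"dx": 0,"dy": 0.03,"dz": 0,"rx": 0,"ry": 0,"rz": 0},
    {"dx": 0,"dy": 0.03,"dz": 0,"rx": 0,"ry": 0,"rz": 0},
    {"dx": 0,"dy": 0.03,"dz": 0,"rx": 0,"ry": 0,"rz": 0},
    {"dx": 0,"dy": 0.02,"dz": 0,"rx": 0,"ry": 0,"rz": 0},
    {"dx": 0,"dy": 0.02,"dz": 0,"rx": 0,"ry": 0,"rz": 0},
    {"dx": 0,"dy": 0.01,"dz": 0,"rx": 0,"ry": 0,"rz": 0},
    {"dx": 0,"dy": 0,"dz": 0,"rx": 0,"ry": 0,"rz": 0},
    {"dx": 0,"dy": 0,"dz": 0,"rx": 0,"ry": 0,"rz": 0},
  ],
)

```text
time: 5.38
tcp_pos: [0.6017, -0.02, 0.0403]
tool_rot: [-0.0, 0.671, 0.741, -0.0]
contact_force: [-0.5, -0.1, 0.5]
grip_width: 0.0467
gripper_force: 0.0
```

>>> arm_command(
  series=[
    {"dx": 0,"dy": -0.04,"dz": 0,"rx": 0,"ry": 0,"rz": 0},
    {"dx": 0,"dy": -0.04,"dz": 0,"rx": 0,"ry": 0,"rz": 0},
    {"dx": 0,"dy": 0,"dz": -0.1,"rx": 0,"ry": 0,"rz": 0},
    {"dx": 0,"dy": 0,"dz": -0.2,"rx": 0,"ry": 0,"rz": 0},
    {"dx": 0,"dy": 0,"dz": -0.2,"rx": 0,"ry": 0,"rz": 0},
    {"dx": -0.2,"dy": 0,"dz": -0.2,"rx": 0,"ry": 0,"rz": 0},
    {"dx": -0.2,"dy": 0,"dz": -0.2,"rx": 0,"ry": 0,"rz": 0},
    {"dx": 0,"dy": 0,"dz": -0.1,"rx": 0,"ry": 0,"rz": 0},
    {"dx": 0,"dy": 0,"dz": 0,"rx": 0,"ry": 0,"rz": 0},
    {"dx": 0,"dy": 0,"dz": 0,"rx": 0,"ry": 0,"rz": 0},
  ],
)

```text
time: 6.62
tcp_pos: [0.5953, -0.0801, 0.1897]
tool_rot: [-0.0, 0.671, 0.742, -0.0]
contact_force: [0.3, 0.6, -0.5]
grip_width: 0.047
gripper_force: 0.0
```

```bash
python3 look.py 3; python3 - <<'E'
import cv2
a=cv2.imread('pics/w3.png');cv2.imwrite('pics/w3c.png',cv2.resize(a[60:360,200:440],None,fx=2,fy=2,interpolation=2))
E
```

```text
[[-9.990e-02  9.950e-01 -1.100e-03  5.953e-01]
 [ 9.950e-01  9.990e-02  3.000e-04 -8.010e-02]
 [ 4.000e-04 -1.100e-03 -1.000e+00  1.897e-01]
 [ 0.000e+00  0.000e+00  0.000e+00  1.000e+00]]
[336.49908924   0.         316.90950829] [0.01729429 0.         0.         0.         0.        ]
```

View pics/w3c.png

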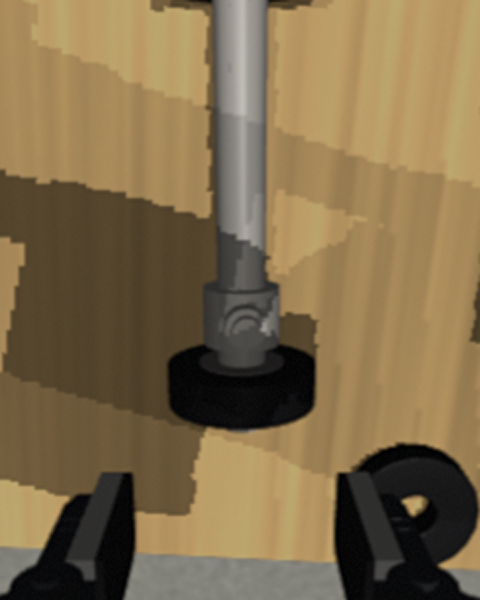

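The crop shows the shaft at x 242, the wheel at (242,385), and the fitting's round tip at (244,322), so it is nearly straight up over the axis. I'll enlarge it to measure more finely.

```bash
python3 - <<'E'
from h import *
c=pickle.load(open('w3.pkl','rb'));f=c['frame']
a=f[195:245,290:350,::-1].astype(float); a=np.clip((a-20)*1.9,0,255).astype(np.uint8)
cv2.imwrite('pics/w3d.png',cv2.resize(a,None,fx=12,fy=12,interpolation=cv2.INTER_NEAREST))
# wheel dark extents, both wheels
r,l=darks(f[55:300,230:410],60,20000,45)
for st,ce in r: print([st[0]+230,st[1]+55]+st[2:],ce)
g=f.astype(int); 
for row in (100,120,140,150,170,190,195): # steel: low saturation
    s=(g[row].max(1)-g[row].min(1)); cols=[x for x in range(290,350) if s[x]<22]; print(row,cols[0],cols[-1],len(cols))
for n,px in (('2',(318,205)),('3',(320.8,150))):
    c=pickle.load(open(f'w{n}.pkl','rb')); p=onz(c,px,.036,c['W']); ty=np.array([.995,.1,0]); print(n,p,p@ty)
E
```

```text
[281, 55, 25, 6, 116] [65.0, 2.0]
[334, 55, 22, 6, 102] [113.0, 2.0]
[284, 232, 73, 43, 2509] [89.9, 198.8]
[379, 282, 31, 18, 431] [166.4, 236.7]
100 307 332 26
120 307 332 26
140 308 331 24
150 308 332 25
170 308 331 24
190 309 331 23
195 309 331 23
2 [ 0.55224064 -0.01117628  0.036     ] 0.5483618077783262
3 [ 0.59185255 -0.01411865  0.036     ] 0.5874814211468669
```

View pics/w3d.png

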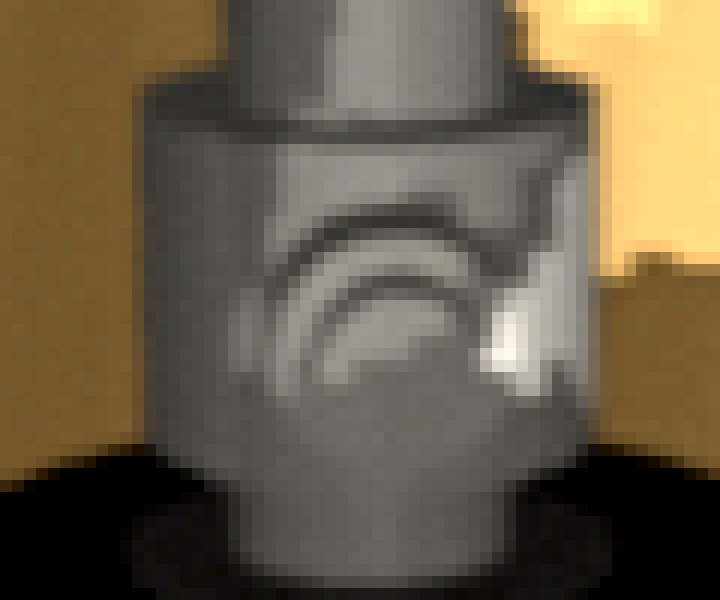

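The tip centre (x≈393) sits right of the axis (x≈370). After the perspective correction that is about 1.1 mm, or 2° past upright. I'll go back down astride the shaft, judge the gaps, and roll back about 1.3 mm.

>>> arm_command(
  series=[
    {"dx": 0.2,"dy": 0.013,"dz": 0,"rx": 0,"ry": 0,"rz": 0},
    {"dx": 0.2,"dy": 0,"dz": 0.1,"rx": 0,"ry": 0,"rz": 0},
    {"dx": 0,"dy": 0,"dz": 0.2,"rx": 0,"ry": 0,"rz": 0},
    {"dx": 0,"dy": 0,"dz": 0.2,"rx": 0,"ry": 0,"rz": 0},
    {"dx": 0,"dy": 0,"dz": 0.2,"rx": 0,"ry": 0,"rz": 0},
    {"dx": 0,"dy": 0,"dz": 0.2,"rx": 0,"ry": 0,"rz": 0},
    {"dx": 0,"dy": 0,"dz": 0.1,"rx": 0,"ry": 0,"rz": 0},
    {"dx": 0,"dy": 0,"dz": 0,"rx": 0,"ry": 0,"rz": 0},
    {"dx": 0,"dy": 0,"dz": 0,"rx": 0,"ry": 0,"rz": 0},
  ],
)

```text
time: 7.8
tcp_pos: [0.5923, -0.0209, 0.041]
tool_rot: [0.0, 0.671, 0.741, 0.0]
contact_force: [-0.7, -0.1, 0.9]
grip_width: 0.0466
gripper_force: 0.0
```

```bash
python3 look.py 4; python3 - <<'E'
import cv2
a=cv2.imread('pics/w4.png');cv2.imwrite('pics/w4c.png',cv2.resize(a[230:430,190:450],None,fx=3,fy=3,interpolation=2))
E
```

```text
[[-9.950e-02  9.950e-01  8.000e-04  5.923e-01]
 [ 9.950e-01  9.950e-02 -1.000e-04 -2.090e-02]
 [-2.000e-04  8.000e-04 -1.000e+00  4.100e-02]
 [ 0.000e+00  0.000e+00  0.000e+00  1.000e+00]]
[336.49908924   0.         316.90950829] [0.01729429 0.         0.         0.         0.        ]
```

View pics/w4c.png

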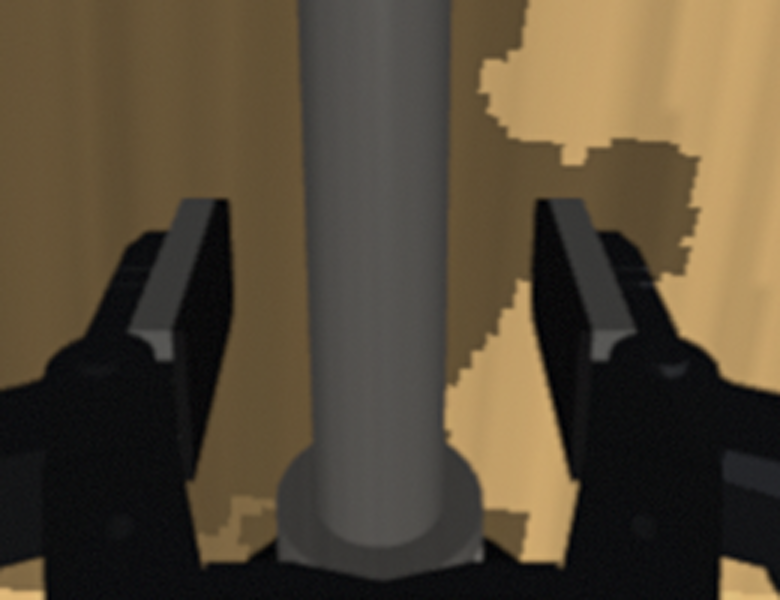

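The pads' inner edges are at x 229 and 534 (mid 381.5) and the shaft at this height is at 377.5. So the shaft is 0.6 mm to −y of centre, and I want it another 1.3 mm that way. I'll shift 1.9 mm and narrow the fingers loosely, which rolls it back in a cage, before gripping.

>>> arm_command(
  series=[
    {"dx": 0,"dy": -0.013,"dz": 0.012,"rx": 0,"ry": 0,"rz": 0},
    {"dx": 0,"dy": 0,"dz": 0,"rx": 0,"ry": 0,"rz": 0},
    {"dx": 0,"dy": 0,"dz": 0,"rx": 0,"ry": 0,"rz": 0},
    {"dx": 0,"dy": 0,"dz": 0,"rx": 0,"ry": 0,"rz": 0},
  ],
  grip=0.27,
  squeeze=20,
)

```text
time: 8.35
tcp_pos: [0.59, -0.0212, 0.0386]
tool_rot: [0.0, 0.671, 0.741, 0.0]
contact_force: [-0.2, 0.0, 1.0]
grip_width: 0.023
gripper_force: 0.0
```

```bash
python3 look.py 5; python3 - <<'E'
from workcell import ctrl
from h import *
c=ctrl.camera('side');f=c['frame'];pickle.dump(c,open('s5.pkl','wb'))
a=cv2.imread('pics/w5.png')[230:430,190:450];b=f[160:260,270:370,::-1]
cv2.imwrite('pics/m5.png',np.hstack([cv2.resize(a,(400,308),interpolation=2),cv2.resize(b,(308,308),interpolation=2)]))
E
```

```text
[[-9.930e-02  9.951e-01  2.000e-04  5.900e-01]
 [ 9.951e-01  9.930e-02 -0.000e+00 -2.120e-02]
 [-0.000e+00  2.000e-04 -1.000e+00  3.860e-02]
 [ 0.000e+00  0.000e+00  0.000e+00  1.000e+00]]
[336.49908924   0.         316.90950829] [0.01729429 0.         0.         0.         0.        ]
```

View pics/m5.png

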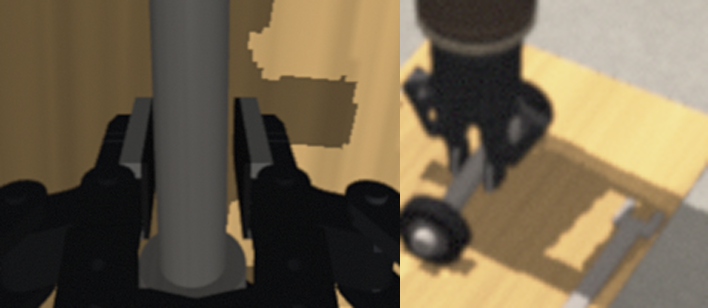

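The left part shows the shaft (x 152–228) loosely caged between the pads (152–236); in the side view it is still on its wheels with nothing else touched. Now I'll grip at the centre position and lift.

>>> arm_command(
  series=[
    {"dx": 0,"dy": 0,"dz": 0,"rx": 0,"ry": 0,"rz": 0},
    {"dx": 0,"dy": 0,"dz": 0,"rx": 0,"ry": 0,"rz": 0},
    {"dx": 0,"dy": 0,"dz": 0,"rx": 0,"ry": 0,"rz": 0},
    {"dx": 0,"dy": 0,"dz": 0,"rx": 0,"ry": 0,"rz": 0},
    {"dx": 0,"dy": 0,"dz": 0,"rx": 0,"ry": 0,"rz": 0},
  ],
  grip=0,
  squeeze=70,
)

```text
time: 9.07
tcp_pos: [0.5899, -0.0212, 0.0387]
tool_rot: [0.0, 0.671, 0.741, 0.0]
contact_force: [-0.4, -0.1, 5.3]
grip_width: 0.0178
gripper_force: 68.1
```

>>> arm_command(
  series=[
    {"dx": 0,"dy": 0,"dz": -0.04,"rx": 0,"ry": 0,"rz": 0},
    {"dx": 0,"dy": 0,"dz": -0.1,"rx": 0,"ry": 0,"rz": 0},
    {"dx": 0,"dy": 0,"dz": -0.15,"rx": 0,"ry": 0,"rz": 0},
    {"dx": 0,"dy": 0,"dz": -0.2,"rx": 0,"ry": 0,"rz": 0},
    {"dx": 0,"dy": 0,"dz": -0.2,"rx": 0,"ry": 0,"rz": 0},
    {"dx": 0,"dy": 0,"dz": -0.2,"rx": 0,"ry": 0,"rz": 0},
    {"dx": 0,"dy": 0,"dz": -0.1,"rx": 0,"ry": 0,"rz": 0},
    {"dx": 0,"dy": 0,"dz": -0.04,"rx": 0,"ry": 0,"rz": 0},
    {"dx": 0,"dy": 0,"dz": 0,"rx": 0,"ry": 0,"rz": 0},
    {"dx": 0,"dy": 0,"dz": 0,"rx": 0,"ry": 0,"rz": 0},
    {"dx": 0,"dy": 0,"dz": 0,"rx": 0,"ry": 0,"rz": 0},
    {"dx": 0,"dy": 0,"dz": 0,"rx": 0,"ry": 0,"rz": 0},
  ],
)

```text
time: 10.58
tcp_pos: [0.5897, -0.0211, 0.1925]
tool_rot: [-0.0, 0.671, 0.741, -0.0]
contact_force: [-0.2, -0.9, -5.1]
grip_width: 0.018
gripper_force: 68.6
```

```bash
python3 look.py 6; python3 - <<'E'
from workcell import ctrl
from h import *
d={n:ctrl.camera(n) for n in('side','top')};pickle.dump(d,open('c6.pkl','wb'))
s=ctrl.observe();print(s['grip_width'],s['gripper_force'],s['contact_force'],s['moment'])
ax=s['tcp_pos'].copy();ax[2]-=.003
for n,c in d.items():
    M=np.linalg.inv(c['cam_to_world']);
    tx=np.array([-.0993,.995,0])
    for k in(-.08,0,.05,.08):
        for h in ((0,.029) if k==.05 else (0,)):
            p=ax-tx*k+[0,0,h];print(n,k,h,cv2.projectPoints(p[None],cv2.Rodrigues(M[:3,:3])[0],M[:3,3],c['camera_matrix'],c['dist'])[0].ravel().round(1))
a=cv2.resize(d['side']['frame'][120:270,240:400,::-1],(400,375),interpolation=2);b=cv2.resize(d['top']['frame'][130:280,240:400,::-1],(400,375),interpolation=2)
w=cv2.imread('pics/w6.png')[260:480,180:460]; 
cv2.imwrite('pics/m6.png',np.vstack([np.hstack([a,b]),np.hstack([cv2.resize(w,(286,225)),np.zeros((225,514,3),np.uint8)])]))
E
```

```text
[[-9.940e-02  9.951e-01 -8.000e-04  5.897e-01]
 [ 9.951e-01  9.940e-02  1.000e-04 -2.110e-02]
 [ 1.000e-04 -8.000e-04 -1.000e+00  1.925e-01]
 [ 0.000e+00  0.000e+00  0.000e+00  1.000e+00]]
[336.49908924   0.         316.90950829] [0.01729429 0.         0.         0.         0.        ]
0.018144079817566355 68.64347219467163 [-0.54702546  0.15393355 -5.59147601] [-0.02038499 -0.01633752  0.01194821]
side -0.08 0 [278.4 189.2]
side 0 0 [294.1 169.1]
side 0.05 0 [303.4 157.2]
side 0.05 0.029 [303.5 148.1]
side 0.08 0 [308.8 150.4]
top -0.08 0 [300.9 204.6]
top 0 0 [338.2 201.2]
top 0.05 0 [361.4 199. ]
top 0.05 0.029 [362.9 196.7]
top 0.08 0 [375.3 197.8]
```

View pics/m6.png

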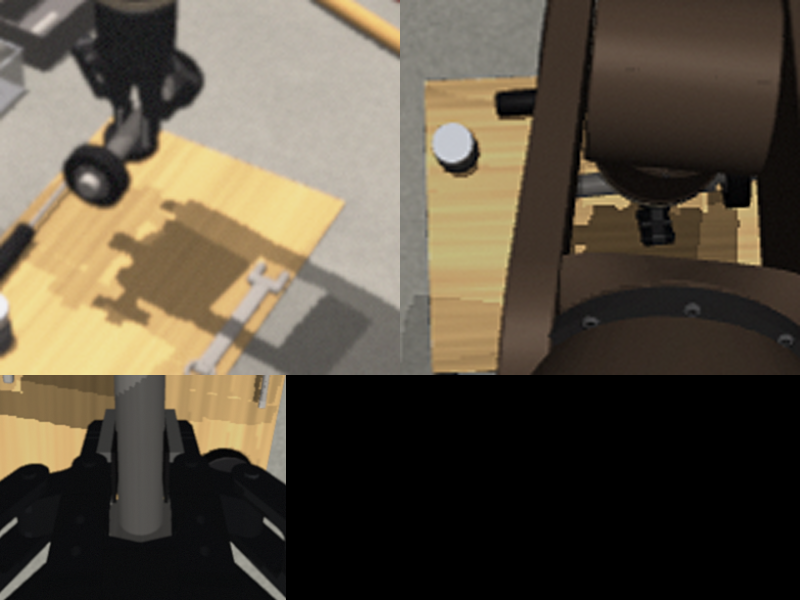

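The last picture shows the roller held in the air. Its near wheel is at side pixel (279,189), against (278.4,189.2) predicted for a level shaft. The wheels have about 15 cm of clear air, the measured load of 5.6 N fits its weight, and the wrench and the other things in view look untouched. From the measured roll-back, the fitting should be within about 1–2° of upright.

```bash
python3 -c "
from workcell import ctrl
s=ctrl.observe();print(s['tcp_pos'],abs(s['dq']).max(),s['grip_width'],s['gripper_force']);print(ctrl.hand_in())"
```

```text
[ 0.58983939 -0.02115257  0.19281052] 0.002110799152421874 0.018144079817566355 68.64347219467163
the job is handed in; nothing more can be done
None
```

I rolled the roller until the fitting pointed up, then gripped and lifted it, and handed in with it held still and level about 15 cm above the board; the fitting should be within 1–2° of upright, but the gripper hid it after the lift, so that is worked out from the measured rolling, not seen.

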